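# Empty the tooth tumbler and put the toothbrush back in it

## Robot

A 6-joint arm with a two-finger parallel gripper is mounted at the origin on the work surface. World frame = base frame: x ahead of the robot, y to its left, z up, the work surface at z = 0. Lengths are in mm, angles in rad, forces in N, time in s.
With the tool pointing down it reaches from about 400 to 925 mm from the base axis. Payload 12.5 kg.
Tool frame: the origin (TCP) lies midway between the tips of the shut fingers; the grasp point (between the pads) lies 19 mm behind it; z points along the fingers, y is the line along which they close (so a half turn about z gives the same grasp; the last joint's range is limited). The gripper opens to 95 mm and grips with 3 to 60 N. Pads are 20 mm wide; open, the fingers measure 119 mm over their backs; the gripper's body (75 mm by 180 mm) begins 59 mm behind the grasp point.
Start: joints at [-1.209, 0.491, 1.559, -0, 1.092, -0.106], TCP at [281.852, -557.859, 214.661] pointing down, gripper open.
Joint ranges: [-3.1, 3.1], [-0.84, 2.19], [0.05, 2.79], [-1.13, 4.28], [0.06, 2.93], [-2.69, 2.69]. Speed limits (rad/s): [2.22, 2.22, 2.79, 3.14, 3.14, 3.14].

## Interface

Orientations are given as [roll, pitch, yaw] about the fixed x, y, z axes, in that order (R = Rz(yaw) Ry(pitch) Rx(roll)).
In Python, from cell import env gives the robot as it stands.
- The arm moves only by the tool carry_out, never from a script. Its argument "series" is a list of rows, each a list of 4 numbers: the shift along the world's x, y, z normalised to -1 to 1, where 1 is 5 cm, then the turn about the world's z normalised to -1 to 1, where 1 is 6 degrees. In form: [[x, y, z, turn], ...]. A call has exactly 5 rows; each row shifts and turns the commanded pose from where the row before left it; what a row does not reach is not made up. A row lasts 1/10 s, in which the tool goes at most 50 mm and 8.59 degrees, less where a joint would pass 70% of its speed; a pose out of reach is approached as far as the arm can. A call with a number of a shift or a turn outside -1 to 1 is refused whole. A call with a gripper value outside its range is refused whole. "fingers" is the closure, from -1 (fully open) to 1 (shut), set as the call begins (left out, the last holds). The fingers move at their own pace and stop on an object; the grip force is fixed at half the most. Time passes only in rows, so rows that do not move let the fingers close, or fill a call up. It gives the time, the measured TCP pose, the force, the opening and the grip force at its end, in the units of the state.
- env.state(): the state, without advancing time (a new reading comes with each control period).
- env.read_camera(name): name is "side" or "top" or "wrist"; returns the picture (420x560x3 uint8, red, green, blue); there is no depth.
- env.calibration(name): a dict with "K" (3x3 intrinsics, pixels), "dist" ([k1, k2, p1, p2, k3] as OpenCV has them; the pictures are not rectified), "pose" (4x4, takes a point from camera to world coordinates). Camera axes: x right, y down, z forward; pixel columns grow to the right and rows downward; lengths in mm; the calibration is good to about 2 mm. A picture is of the moment at which its call begins: read the wrist's pose just before it. calibration takes no time and is no camera call; for the wrist camera it gives the pose at the moment of the call.
- env.job_done(): hands the job in; it is judged then, once.
Trained networks look in the newest picture that a camera, given by its name, has taken for a name from the list of things; names that differ only in an ending like _2 or _b are one class to them, and where a whole thing is asked for, a point or a joint stands for the part that bears it (a point fixed in the world has none). Each returns a list of dicts, best first, with "conf" (0 to 1); they miss things now and then, are a little off and sometimes report something else, mostly with a low value. They report only what shows in the picture. A call takes as long as a camera call. They do not tell look-alikes from the thing itself.
- env.look_for(camera, label): "position" ([row, column] as shares, 0 to 1, of the picture: columns of its width, rows of its height, amid what is visible of it).
The state is a dict: "t": time; "joints": joint angles; "qvel": joint speeds; "tau": joint torques, N m; "eef_pos": TCP position; "tcp_rot": TCP orientation; "ft_force": force on the tool from outside, world axes, zero at the start; "moment": the same for the moment, N m; "opening": opening from 0.0 (shut) to 1.0 (fully open); "grip_force": force on a finger pad.
Only numpy, scipy, OpenCV 4.12 (cv2) and the standard library are available. Lean on these libraries where they do the work, as an engineer would, in place of code of your own. Each camera call takes 0.05 s, during which the arm holds its last target. There are 200 camera calls.

## Task

Someone has stored the little guest soaps in the blue tooth tumbler. Tip all four soaps out of the tumbler into the white bowl, then stand the empty tumbler upright on the cork coaster with its whole base on the cork, and after that take the toothbrush out of its metal stand and put it handle-down, head up, into the tumbler. Leave the bowl, the dispenser, the jar and the flacon where they are.

Things in the scene. Friction and masses are not known exactly. Their poses are not given: they have to be found in the camera images.
- tumbler: Blue ceramic tooth tumbler, open at the top, 85 mm tall, outer diameter 63 mm at the base widening to 67 mm at the rim, wall 4 mm, floor 5 mm thick, 150 g. No handle. Starts upright on the counter with the four soaps inside. Origin: centre of its underside; z points out of the mouth.
- soap0: Guest soap, a rounded block 20 x 20 x 16 mm, pink, 15 g. Slippery. Starts in the tumbler. Origin: centre of its underside.
- soap1: Guest soap, a rounded block 20 x 20 x 16 mm, yellow, 15 g. Slippery. Starts in the tumbler. Origin: centre of its underside.
- soap2: Guest soap, a rounded block 20 x 20 x 16 mm, pink, 15 g. Slippery. Starts in the tumbler. Origin: centre of its underside.
- soap3: Guest soap, a rounded block 20 x 20 x 16 mm, yellow, 15 g. Slippery. Starts in the tumbler. Origin: centre of its underside.
- bowl: White ceramic bowl, round, 170 mm across the rim, 50 mm high, loose, 600 g. Stands to the left or the right of the tumbler, on the other side from the toothbrush stand. Origin: centre of its underside.
- coaster: Round cork coaster, 104 mm across, 4 mm thick, fixed flat on the counter, farther from the robot than the tumbler. Origin: centre of its underside (its top is 4 mm higher).
- stand: Toothbrush stand: aluminium block 70 x 70 x 50 mm fixed on the counter, with one round upright hole in the middle of its top, 15.5 mm wide and 40 mm deep. Origin: centre of its underside.
- toothbrush: Toothbrush, 170 mm long, 25 g: round red handle 12 mm in diameter over the lowest 128 mm, then a thin white neck and a head about 14 x 12 mm with blue bristles at the top. Starts upright in the stand's hole, foot 10 mm above the counter. Origin: centre of the handle's foot; z points along the handle to the head.
- dispenser: Bystander: white soap dispenser with a steel pump, 64 mm across, 170 mm tall, its spout reaching 54 mm to one side. Origin: centre of its underside.
- jar: Bystander: cream jar with a mint lid, 74 mm across, 41 mm tall. Origin: centre of its underside.
- flacon: Bystander: amber glass flacon 35 x 50 x 60 mm with a black cap up to 85 mm. Origin: centre of its underside.
Not all that is in view belongs to the job. What is shaped like the tumbler but orange or pink is not meant.

How it is judged:
By the outcome, as a careful person would: the job done as asked, in the order asked, and still so for the second after the job is handed in, with the robot touching nothing.
It also fails if it takes over 72 s, if anything falls off the work surface, if the arm or the gripper's body presses on something with over 40 N, if the wrist force passes 120 N, or if a joint passes its speed limit or range.

## Working session

There is one attempt and no reset: what is moved stays moved. The work goes in short steps, Python scripts to look and compute and a tool call to move; the robot and the scene stay as the last step left them, time stands still between calls to the robot, and variables do not carry over. Pictures are saved under pics/ and viewed, at most 10 in all, crops included, and the job is handed in when it is done.

Besides the shell and the picture viewer there is one more tool, called by a JSON object that holds its "api" and its "payload". carry_out: Moves the arm, as the interface text tells. Its arguments: {"type":"object","properties":{"series":{"type":"array","items":{"type":"array","items":{"type":"number","minimum":-1,"maximum":1}}},"fingers":{"type":"number"}},"required":["series"]}

```bash
ls; mkdir -p pics; cat > h.py <<'E'
import numpy as np, cv2
from cell import env
def shot(c,name=None):
    cal=env.calibration(c); im=env.read_camera(c)
    if name: cv2.imwrite(f'pics/{name}.png',cv2.cvtColor(im,cv2.COLOR_RGB2BGR))
    return im,cal
def ray(cal,row,col):
    p=cv2.undistortPoints(np.array([[[col,row]]],float),np.array(cal['K'],float),np.array(cal['dist'],float))[0,0]
    P=np.array(cal['pose']); d=P[:3,:3]@np.array([p[0],p[1],1]); return P[:3,3],d/np.linalg.norm(d)
def atz(cal,row,col,z):
    o,d=ray(cal,row,col); return o+d*(z-o[2])/d[2]
def tri(rs):
    A=np.zeros((3,3));b=np.zeros(3)
    for o,d in rs:
        M=np.eye(3)-np.outer(d,d);A+=M;b+=M@o
    return np.linalg.solve(A,b)
def pix(cal,X):
    P=np.linalg.inv(np.array(cal['pose'])); p,_=cv2.projectPoints(np.array([X],float),cv2.Rodrigues(P[:3,:3])[0],P[:3,3],np.array(cal['K'],float),np.array(cal['dist'],float)); return p[0,0]
E
python3 - <<'E'
from h import *
cals={}
for c in ['top','side']:
    im,cal=shot(c,c+'0')
    print(c,np.round(np.array(cal['pose'])[:3,3]))
    for l in ['tumbler','bowl','coaster','stand','toothbrush','dispenser','jar','flacon']:
        for r in env.look_for(c,l)[:3]:
            print(l,round(r['conf'],2),[round(r['position'][0]*420),round(r['position'][1]*560)],np.round(atz(cal,r['position'][0]*420,r['position'][1]*560,0)))
a=cv2.imread('pics/top0.png');b=cv2.imread('pics/side0.png')
cv2.imwrite('pics/both.png',cv2.resize(np.vstack([a,b]),(400,600)))
print(env.state()['t'])
E
```

```text
pics
top [ 534.    8. 1210.]
tumbler 0.9 [304, 268] [407.   3.   0.]
tumbler 0.89 [252, 315] [ 530. -112.    0.]
tumbler 0.64 [307, 326] [ 400. -135.    0.]
bowl 0.95 [271, 159] [488. 260.   0.]
coaster 0.56 [216, 242] [618.  63.   0.]
stand 0.9 [268, 375] [ 491. -255.    0.]
toothbrush 0.53 [269, 386] [ 487. -281.    0.]
toothbrush 0.18 [290, 272] [441.  -8.   0.]
jar 0.83 [148, 273] [783. -11.   0.]
flacon 0.9 [193, 439] [ 671. -413.    0.]
side [  409. -1143.   749.]
tumbler 0.85 [235, 217] [404. -48.   0.]
tumbler 0.67 [207, 225] [433.  87.   0.]
bowl 0.64 [165, 239] [489. 333.  -0.]
coaster 0.74 [205, 289] [610.  68.   0.]
stand 0.93 [277, 261] [ 495. -232.    0.]
toothbrush 0.78 [244, 257] [ 502. -103.    0.]
toothbrush 0.66 [209, 358] [793.  19.   0.]
dispenser 0.84 [129, 287] [686. 593.   0.]
jar 0.7 [212, 359] [791.   3.   0.]
flacon 0.67 [310, 358] [ 684. -371.    0.]
0.9
```

View pics/top0.png

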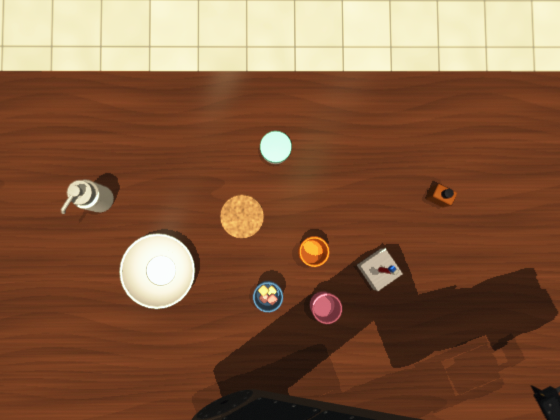

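View pics/side0.png

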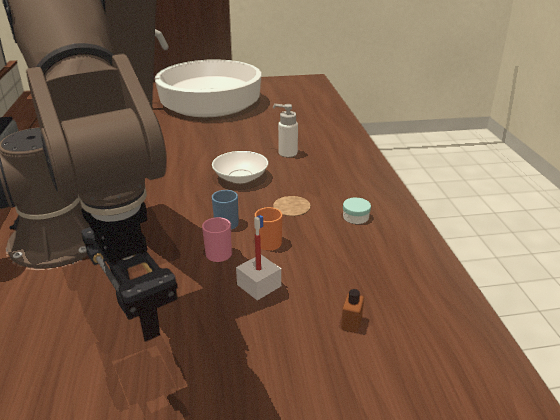

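The top view shows the blue tumbler with its soaps at about row 297, col 268, the bowl at (271,158) and the coaster at (216,242). It also shows the stand with the brush at (269,380), and orange and pink look-alikes at (252,315) and (308,326). The side view agrees, with the blue tumbler at (210,226). Next I'll measure these more precisely.

```bash
python3 - <<'E'
from h import *
im=cv2.cvtColor(cv2.imread('pics/top0.png'),cv2.COLOR_BGR2HSV); cal=env.calibration('top'); sc=env.calibration('side')
def fit(mask,box):
    m=np.zeros(mask.shape,np.uint8);r0,r1,c0,c1=box;m[r0:r1,c0:c1]=mask[r0:r1,c0:c1]*255
    c=max(cv2.findContours(m,cv2.RETR_EXTERNAL,cv2.CHAIN_APPROX_NONE)[0],key=cv2.contourArea)
    return c[:,0,:],m
def circ(c,z):
    h=cv2.convexHull(c.astype(np.int32))[:,0,:]
    p=np.array([atz(cal,y,x,z)[:2] for x,y in c])
    A=np.c_[2*p,np.ones(len(p))];s=np.linalg.lstsq(A,(p**2).sum(1),rcond=None)[0]
    return np.round(s[:2],1),round(np.sqrt(s[2]+s[0]**2+s[1]**2),1)
H,S,V=cv2.split(im)
c,_=fit((H>95)&(H<130)&(S>80),(275,320,248,290)); print('tumbler',circ(c,85))
c,_=fit((S<90)&(V>120),(228,312,115,200)); print('bowl',circ(c,50))
c,_=fit((H>10)&(H<25)&(V>130),(190,242,215,269)); print('coaster',circ(c,4))
c,_=fit((S<70)&(V>90),(240,300,350,410)); r=cv2.minAreaRect(c); print('stand',r,atz(cal,r[0][1],r[0][0],50))
b=cv2.boxPoints(r); print([np.round(atz(cal,y,x,50)[:2]) for x,y in b])
# brush: bristles blue seen in both views
d,_=fit((H>95)&(H<130)&(S>80),(240,300,370,410)); p1=d.mean(0)
s=cv2.cvtColor(cv2.imread('pics/side0.png'),cv2.COLOR_BGR2HSV);h,sa,v=cv2.split(s)
for box,n in (((205,245,240,275),'brush'),((185,235,205,243),'tumb')):
    m=(h>95)&(h<130)&(sa>80); e,_=fit(m,box); print(n,e.min(0),e.max(0),e.mean(0))
    if n=='brush': print(tri([ray(cal,p1[1],p1[0]),ray(sc,e.mean(0)[1],e.mean(0)[0])]),p1)
for X in ([425,3,85],[425,3,0],[425,3,42],[490,-255,50]): print(X,pix(cal,X),pix(sc,X))
a=cv2.imread('pics/top0.png')[225:325,110:420]; cv2.imwrite('pics/crop.png',cv2.resize(a,None,fx=2.5,fy=2.5,interpolation=cv2.INTER_CUBIC))
E
```

```text
tumbler (array([433.2,   3.5]), np.float64(31.9))
bowl (array([490.5, 254.7]), np.float64(84.5))
coaster (array([617. ,  64.6]), np.float64(52.2))
stand ((379.5768737792969, 269.1153564453125), (33.00465774536133, 33.00465774536133), 56.3099365234375) [ 490.07271365 -253.65606812   50.        ]
[array([ 501., -201.]), array([ 542., -265.]), array([ 479., -306.]), array([ 438., -242.])]
brush [257 215] [262 227] [260.51724138 220.44827586]
[ 496.32429494 -252.56527952  166.59261241] [391.70588235 268.35294118]Traceback (most recent call last):
  File "<stdin>", line 22, in <module>
  File "<stdin>", line 5, in fit
ValueError: max() iterable argument is empty
```

```bash
python3 - <<'E'
from h import *
s=env.state(); print(s)
E
```

```text
{'t': 0.9, 'joints': array([-1.20861656e+00,  4.90861719e-01,  1.55890667e+00,  1.91746507e-05,
        1.09170706e+00, -1.05596722e-01]), 'qvel': array([ 0.00018775, -0.00081798,  0.00146144, -0.00029016,  0.00056342,
        0.00098143]), 'tau': array([ 1.46370468e-03, -6.12452602e+01, -2.58432484e+01,  6.93627424e-02,
        4.44686506e-02, -2.01763521e-05]), 'eef_pos': array([ 281.84476563, -557.85620219,  214.68243442]), 'tcp_rot': array([ 3.14147431e+00, -4.56861280e-06,  4.67767654e-01]), 'ft_force': array([-0.22794002,  0.27963658, -0.14847525]), 'moment': array([ 0.01612942, -0.03896318,  0.01345687]), 'grip_force': 0.0, 'opening': 1.0004873173921636}
```

{"api": "carry_out", "payload": {"series": [[0.2,0.7,0.35,0.7],[0.2,0.75,0.35,0.7],[0.2,0.75,0.35,0.7],[0.2,0.75,0.35,0.7],[0.2,0.75,0,0.7]], "fingers": -1}}

```text
t: 1.4
eef_pos: [332.4, -371.9, 286.7]
tcp_rot: [3.138, 0.001, 0.837]
ft_force: [0.3, -0.0, -0.6]
opening: 0.999
grip_force: 0.0
```

{"api": "carry_out", "payload": {"series": [[0.2,0.75,0,0.7],[0.2,0.75,0,0.7],[0.2,0.75,0,0.7],[0.2,0.75,0,0.7],[0.2,0.75,0,0.7]]}}

```text
t: 1.9
eef_pos: [381.9, -183.9, 284.9]
tcp_rot: [3.141, 0.0, 1.204]
ft_force: [0.4, -0.6, -0.3]
opening: 1.001
grip_force: 0.0
```

{"api": "carry_out", "payload": {"series": [[0.2,0.75,-0.3,0.7],[0.2,0.75,-0.3,0.7],[0.2,0.75,-0.3,0.7],[0.2,0.75,-0.3,0.7],[0.2,0.75,-0.2,0.7]]}}

```text
t: 2.4
eef_pos: [431.8, 3.8, 214.0]
tcp_rot: [-3.141, -0.0, 1.57]
ft_force: [0.9, -0.6, 0.0]
opening: 1.002
grip_force: 0.0
```

```bash
python3 - <<'E'
from h import *
im,cal=shot('wrist','w1'); s=env.state(); print(s['eef_pos'],s['tcp_rot'],s['joints'],s['t'])
for r in env.look_for('wrist','tumbler'): p=r['position']; print(r,atz(cal,p[0]*420,p[1]*560,85))
print(pix(cal,[433.2,3.5,85]),pix(cal,[466,3.5,85]))
E
```

```text
[432.19054404   7.41885153 212.96874341] [-3.14034429e+00 -1.34286297e-03  1.57619151e+00] [-1.36623001e-01  2.19674438e-01  2.00618590e+00  1.45192244e-03
  9.17158690e-01 -1.42902726e-01] 2.45
{'position': [0.7526, 0.4514], 'conf': 0.95} [ 407.01016275 -114.69948635   85.        ]
{'position': [0.4814, 0.5027], 'conf': 0.71} [435.39141224   1.85859188  85.        ]
{'position': [0.7267, 0.6459], 'conf': 0.66} [ 515.25523022 -103.03010254   85.        ]
[279.1008799  200.42528797] [315.21228731 200.42386297]
```

View pics/w1.png

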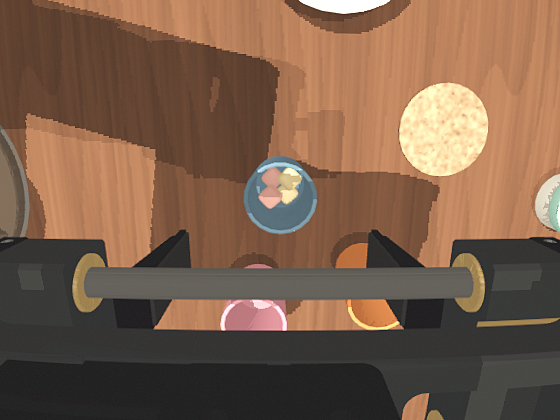

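The wrist view shows the blue tumbler with its four soaps centred at about row 195, col 280. That matches the position from the top view, about (433, 4).

{"api": "carry_out", "payload": {"series": [[0.02,0.04,-0.85,0.03],[0,0,-0.85,0],[0,0,-0.85,0],[0,0,-0.75,0],[0,0,-0.6,0]]}}

```text
t: 3.0
eef_pos: [432.6, 3.6, 18.1]
tcp_rot: [-3.141, 0.0, 1.569]
ft_force: [1.1, -1.0, 0.3]
opening: 1.002
grip_force: 0.0
```

{"api": "carry_out", "payload": {"series": [[0,0,0,0],[0,0,0,0],[0,0,0,0],[0,0,0,0],[0,0,0,0]], "fingers": -0.34}}

```text
t: 3.5
eef_pos: [433.4, 4.0, 21.1]
tcp_rot: [3.139, 0.0, 1.57]
ft_force: [-1.0, -2.8, 10.9]
opening: 0.694
grip_force: 29.9
```

{"api": "carry_out", "payload": {"series": [[0,0,0,0],[0,0,0,0],[0,0,0,0],[0,0,0,0],[0,0,0,0]]}}

```text
t: 4.0
eef_pos: [433.4, 4.0, 21.1]
tcp_rot: [3.139, 0.0, 1.57]
ft_force: [-1.5, -1.8, 10.3]
opening: 0.696
grip_force: 29.9
```

{"api": "carry_out", "payload": {"series": [[0,0,0,0],[0,0,0,0],[0,0,0,0],[0,0,0,0],[0,0,0,0]], "fingers": -0.386}}

```text
t: 4.5
eef_pos: [433.4, 4.0, 21.1]
tcp_rot: [3.139, 0.0, 1.57]
ft_force: [-1.3, -2.4, 10.3]
opening: 0.7
grip_force: 29.9
```

{"api": "carry_out", "payload": {"series": [[0,0,0,0],[0,0,0,0],[0,0,0,0],[0,0,0,0],[0,0,0,0]], "fingers": -0.396}}

```text
t: 5.0
eef_pos: [433.4, 4.0, 21.0]
tcp_rot: [3.139, 0.0, 1.57]
ft_force: [-1.3, -1.6, 10.7]
opening: 0.701
grip_force: 15.3
```

{"api": "carry_out", "payload": {"series": [[0,0,0,0],[0,0,0,0],[0,0,0,0],[0,0,0,0],[0,0,0,0]], "fingers": -0.402}}

```text
t: 5.5
eef_pos: [433.4, 4.0, 21.0]
tcp_rot: [3.139, 0.0, 1.571]
ft_force: [-1.6, -2.0, 9.2]
opening: 0.704
grip_force: 8.6
```

{"api": "carry_out", "payload": {"series": [[0,0,0.4,0],[0,0,0.4,0],[0.2,0.4,0.5,0],[0.2,0.4,0.5,0],[0.2,0.4,0.2,0]]}}

```text
t: 6.0
eef_pos: [463.7, 64.9, 122.6]
tcp_rot: [3.138, 0.0, 1.57]
ft_force: [0.8, -0.3, -2.4]
opening: 0.699
grip_force: 8.4
```

{"api": "carry_out", "payload": {"series": [[0.2,0.4,0,0],[0.2,0.4,0,0],[0.146,0.24,0,0],[0,0,0,0],[0,0,0,0]]}}

```text
t: 6.5
eef_pos: [489.7, 115.9, 119.7]
tcp_rot: [-3.141, 0.0, 1.571]
ft_force: [-0.6, -0.1, -2.8]
opening: 0.706
grip_force: 8.2
```

```bash
python3 - <<'E'
from h import *
im,cal=shot('side','s2'); s=env.state(); print(s['eef_pos'],s['t'],s['grip_force'],s['ft_force'])
im=im[120:260,150:330]; cv2.imwrite('pics/s2c.png',cv2.cvtColor(cv2.resize(im,None,fx=3,fy=3,interpolation=2),4))
E
```

```text
[489.61832178 115.6040685  119.63099869] 6.55 8.225711022969335 [-0.15021935  0.05100878 -3.04490506]
```

View pics/s2c.png

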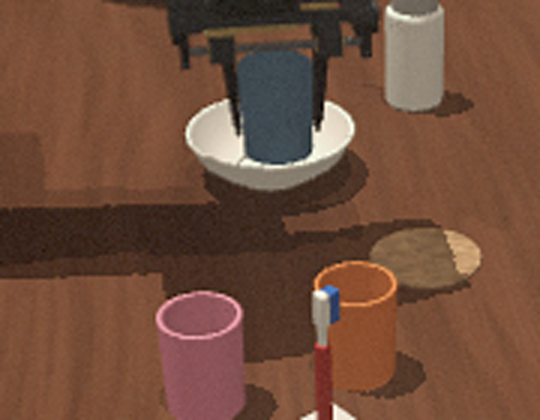

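The tumbler hangs upright in the grip just in front of the bowl (crop row 105, col 275), and nothing else has been touched. Next I'll bring its base against the bowl rim and roll it over with the light grip.

{"api": "carry_out", "payload": {"series": [[0,0,-0.4,0],[0,0,-0.4,0],[0,0,-0.37,0],[0,0.2,0,0],[0,0.14,0,0]]}}

```text
t: 7.05
eef_pos: [490.1, 133.3, 61.5]
tcp_rot: [-3.141, 0.0, 1.569]
ft_force: [-0.7, -0.9, -2.7]
opening: 0.699
grip_force: 8.2
```

{"api": "carry_out", "payload": {"series": [[0,0.08,0,0],[0,0.09,0.075,0],[0,0.09,0.075,0],[0,0.1,0.05,0],[0,0.1,0.05,0]]}}

```text
t: 7.55
eef_pos: [490.2, 156.5, 74.2]
tcp_rot: [3.141, -0.0, 1.571]
ft_force: [-0.2, -0.5, -2.4]
opening: 0.702
grip_force: 5.4
```

{"api": "carry_out", "payload": {"series": [[0,0.11,0.02,0],[0,0.11,0.02,0],[0,0,0,0],[0,0,0,0],[0,0,0,0]]}}

```text
t: 8.05
eef_pos: [490.2, 167.1, 75.7]
tcp_rot: [3.141, -0.0, 1.57]
ft_force: [0.9, -0.7, 0.2]
opening: 0.698
grip_force: 1.1
```

```bash
cat > lk.py <<'E'
from h import *
import sys
n=sys.argv[1]
s=env.state(); print(s['eef_pos'],s['t'],s['grip_force'],s['ft_force'])
a,_=shot('side'); b,cal=shot('top')
hsv=cv2.cvtColor(b,cv2.COLOR_RGB2HSV); m=((hsv[...,1]<90)&(hsv[...,2]>120)).astype(np.uint8); 
k=np.zeros_like(m);k[225:318,110:205]=m[225:318,110:205]
ys,xs=np.nonzero(k); print('bowl box px',xs.min(),xs.max(),ys.min(),ys.max())
a=cv2.resize(a[120:220,170:310],(560,400),interpolation=2); b=cv2.resize(b[200:340,90:300],(600,400),interpolation=2)
o=np.hstack([cv2.resize(a,(400,400)),cv2.resize(b,(400,400))])
cv2.imwrite(f'pics/{n}.png',cv2.cvtColor(o,4))
E
python3 lk.py l1
python3 - <<'E'
import cv2,numpy as np
b=cv2.imread('pics/top0.png');hsv=cv2.cvtColor(b,cv2.COLOR_BGR2HSV);m=((hsv[...,1]<90)&(hsv[...,2]>120))[225:318,110:205]
ys,xs=np.nonzero(m);print(xs.min()+110,xs.max()+110,ys.min()+225,ys.max()+225)
E
```

```text
[490.22461246 167.06505062  75.67977864] 8.05 1.0922309029047028 [ 0.88057963 -0.73301745  0.15876737]
bowl box px 119 182 231 287
119 194 233 308
```

View pics/l1.png

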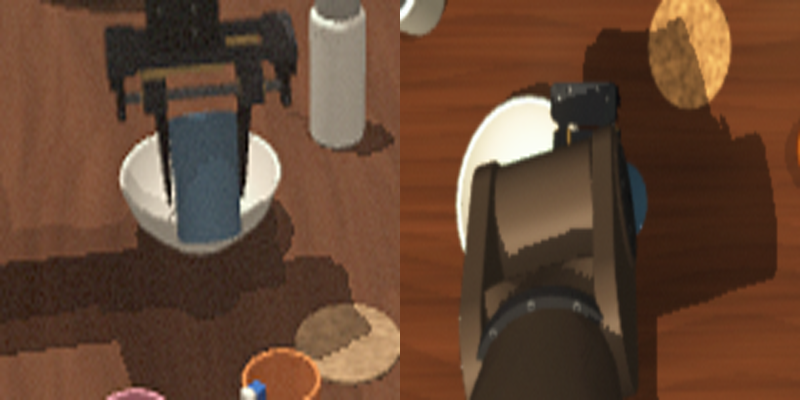

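{"api": "carry_out", "payload": {"series": [[0,0,0,0],[0,0,0,0],[0,0,0,0],[0,0,0,0],[0,0,0,0]], "fingers": -0.385}}

```text
t: 8.65
eef_pos: [490.3, 167.1, 75.7]
tcp_rot: [3.141, -0.0, 1.571]
ft_force: [1.0, -0.3, -0.3]
opening: 0.695
grip_force: 18.0
```

```bash
cat > th.py <<'E'
from h import *
# render tumbler silhouette for tilt & compare to blue masks
def model(P,th,h=40,sx=-1):
    # tilt: mouth toward +y ; returns pts on both rings
    t=np.linspace(0,2*np.pi,40); pts=[]
    for zz,r in ((0,31.5),(85,33.5)):
        for a in t:
            y,z=r*np.sin(a),zz-h
            pts.append([P[0]+r*np.cos(a),P[1]+y*np.cos(th)+z*np.sin(th),P[2]-y*np.sin(th)+z*np.cos(th)])
    return np.array(pts)
def bluebox(im,box):
    hs=cv2.cvtColor(im,cv2.COLOR_RGB2HSV);m=(hs[...,0]>95)&(hs[...,0]<125)&(hs[...,1]>70)
    r0,r1,c0,c1=box;k=np.zeros(m.shape,np.uint8);k[r0:r1,c0:c1]=m[r0:r1,c0:c1];k=cv2.morphologyEx(k,cv2.MORPH_OPEN,np.ones((3,3)))
    ys,xs=np.nonzero(k);return (xs.min(),xs.max(),ys.min(),ys.max(),len(xs)) if len(xs) else None
if __name__=='__main__':
    s=env.state();P=s['eef_pos']+[0,0,19];print(s['eef_pos'],s['grip_force'],s['ft_force'],s['t'])
    for c,box in (('side',(110,240,170,310)),('top',(200,340,90,300))):
        im,cal=shot(c);print(c,bluebox(im,box))
        for d in range(0,151,15):
            for h in (40,):
                q=np.array([pix(cal,X) for X in model(P,np.radians(d),h)]);print(d,np.round([*q.min(0),*q.max(0)])[[0,2,1,3]].astype(int),end=' ')
        print()
E
python3 th.py
```

```text
[490.28141876 167.1412417   75.70610999] 18.020378703076858 [ 0.99205231 -0.3014274  -0.26350383] 8.65
side (np.int64(260), np.int64(262), np.int64(216), np.int64(226), 33)
0 [229 254 142 179] 15 [229 254 144 178] 30 [229 254 144 177] 45 [229 254 142 178] 60 [229 255 142 180] 75 [229 255 142 179] 90 [229 255 144 178] 105 [229 254 147 176] 120 [230 254 149 174] 135 [230 254 146 178] 150 [230 254 144 180] 
top (np.int64(210), np.int64(218), np.int64(259), np.int64(279), 130)
0 [174 209 256 288] 15 [169 213 256 288] 30 [167 215 256 288] 45 [166 216 256 288] 60 [168 215 256 287] 75 [170 213 256 287] 90 [169 212 256 287] 105 [167 215 256 286] 120 [166 216 256 286] 135 [168 216 256 286] 150 [171 213 256 287]
```

{"api": "carry_out", "payload": {"series": [[0,0.12,0,0],[0,0.12,-0.02,0],[0,0.11,-0.04,0],[0,0.11,-0.04,0],[0,0,0,0]], "fingers": -0.391}}

```text
t: 9.25
eef_pos: [489.6, 190.9, 70.1]
tcp_rot: [-3.14, 0.0, 1.571]
ft_force: [0.7, -0.1, -1.0]
opening: 0.695
grip_force: 0.0
```

{"api": "carry_out", "payload": {"series": [[0,0.1,-0.06,0],[0,0.1,-0.07,0],[0,0.07,-0.09,0],[0,0.07,-0.09,0],[0,0,0,0]]}}

```text
t: 9.75
eef_pos: [489.8, 207.4, 54.4]
tcp_rot: [-3.141, 0.0, 1.571]
ft_force: [0.4, 0.6, -1.2]
opening: 0.697
grip_force: 0.0
```

```bash
python3 lk.py l2
```

```text
[489.82204859 207.43872484  54.40028944] 9.75 0.0 [ 0.38405007  0.63995196 -1.18030961]
bowl box px 115 194 231 313
```

View pics/l2.png

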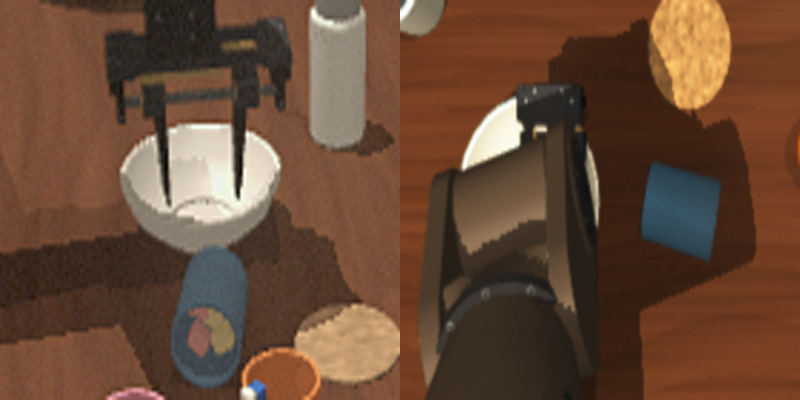

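The tumbler has slipped out of the light grip and lies on its side beside the bowl, with its mouth towards -y. All the soaps seem to be still inside, which I can use. I'll measure how it lies and grasp it at full force.

```bash
cat > lie.py <<'E'
from h import *
def lie(im,cal,box=(200,340,90,300),z=33):
    hs=cv2.cvtColor(im,cv2.COLOR_RGB2HSV);m=((hs[...,0]>95)&(hs[...,0]<125)&(hs[...,1]>70)).astype(np.uint8)
    k=np.zeros_like(m);r0,r1,c0,c1=box;k[r0:r1,c0:c1]=m[r0:r1,c0:c1]
    c=max(cv2.findContours(k,0,1)[0],key=cv2.contourArea)[:,0,:]
    w=np.array([atz(cal,y,x,z)[:2] for x,y in c],np.float32); return cv2.minAreaRect(w),cv2.boxPoints(cv2.minAreaRect(w))
if __name__=='__main__':
    im,cal=shot('top'); print(lie(im,cal)); s=env.state();print(s['eef_pos'],s['tcp_rot'],s['t'])
E
python3 lie.py
```

```text
(((482.2442626953125, 74.99360656738281), (87.5064697265625, 63.11744689941406), 78.32984924316406), array([[442.48764 ,  38.52843 ],
       [504.30035 ,  25.761219],
       [522.00085 , 111.458786],
       [460.18817 , 124.226   ]], dtype=float32))
[490.16554226 207.08957625  55.13586565] [3.14157200e+00 7.54364786e-05 1.57054459e+00] 9.9
```

{"api": "carry_out", "payload": {"series": [[0,0,0.5,0],[0,0,0.5,-0.4],[-0.02,-0.5,0.4,-0.4],[-0.02,-0.5,0,-0.4],[-0.04,-0.5,0,-0.4]], "fingers": -1}}

```text
t: 10.4
eef_pos: [486.3, 131.3, 126.1]
tcp_rot: [3.14, -0.001, 1.402]
ft_force: [0.8, -0.7, 0.5]
opening: 0.991
grip_force: 0.0
```

{"api": "carry_out", "payload": {"series": [[-0.04,-0.5,0,-0.35],[-0.04,-0.5,0,0],[-0.02,-0.23,0,0],[0,0,0,0],[0,0,0,0]]}}

```text
t: 10.9
eef_pos: [481.3, 71.0, 125.3]
tcp_rot: [3.141, -0.0, 1.366]
ft_force: [0.3, 0.2, 0.2]
opening: 0.998
grip_force: 0.0
```

{"api": "carry_out", "payload": {"series": [[0,0,-0.5,0],[0,0,-0.5,0],[0,0,-0.5,0],[0,0,-0.4,0],[0,0,-0.3,0]]}}

```text
t: 11.4
eef_pos: [480.9, 71.8, 13.8]
tcp_rot: [-3.141, 0.0, 1.368]
ft_force: [-0.5, 0.6, 0.3]
opening: 0.995
grip_force: 0.0
```

{"api": "carry_out", "payload": {"series": [[0,0,0,0],[0,0,0,0],[0,0,0,0],[0,0,0,0],[0,0,0,0]], "fingers": -0.2}}

```text
t: 11.9
eef_pos: [482.3, 70.7, 16.1]
tcp_rot: [3.138, -0.001, 1.366]
ft_force: [2.6, -0.1, 5.2]
opening: 0.694
grip_force: 29.9
```

{"api": "carry_out", "payload": {"series": [[0,0,0.2,0],[0,0,0.4,0],[0,0,0.6,0],[0,0,0.6,0],[0,0,0.5,0]]}}

```text
t: 12.4
eef_pos: [480.5, 70.6, 132.1]
tcp_rot: [-3.141, 0.0, 1.366]
ft_force: [0.1, 0.4, -2.3]
opening: 0.694
grip_force: 29.9
```

```bash
cat > lk2.py <<'E'
from h import *
import sys
s=env.state(); print(s['eef_pos'],s['t'],s['grip_force'],s['ft_force'])
a,_=shot('side'); b,_=shot('top'); w,_=shot('wrist')
r0,r1,c0,c1=map(int,sys.argv[2:6])
f=lambda x:cv2.resize(x,(400,300),interpolation=2)
o=np.vstack([np.hstack([f(a[r0:r1,c0:c1]),f(b[190:350,85:295])]),np.hstack([f(w),f(a)])])
cv2.imwrite(f'pics/{sys.argv[1]}.png',cv2.cvtColor(o,4))
E
python3 lk2.py l3 100 250 160 360
```

```text
[480.47188744  70.61572156 132.09003461] 12.4 29.872878366149962 [ 0.07903367  0.44905522 -2.32567643]
```

View pics/l3.png

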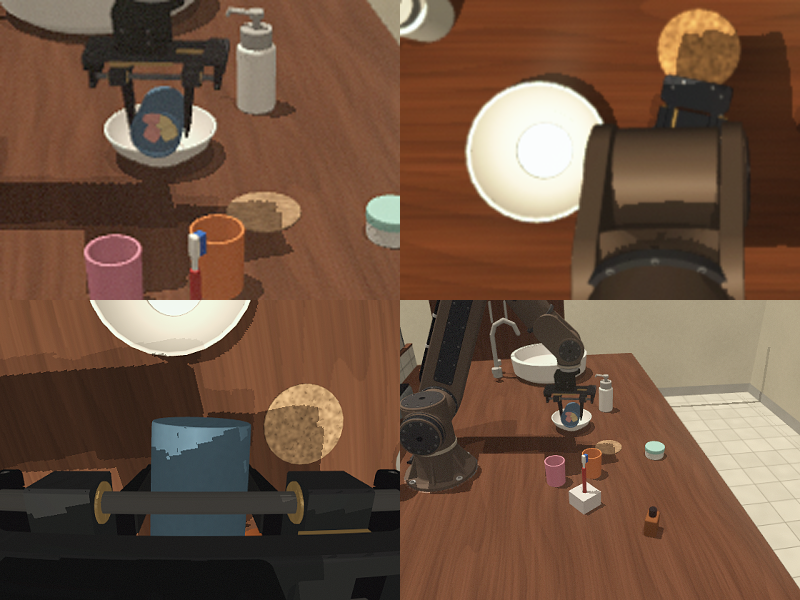

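The wrist and side views show the tumbler held level, mouth towards the camera, with all four soaps inside. I'll check the bowl numerically before going on.

```bash
cat > bowl.py <<'E'
from h import *
from scipy.optimize import least_squares
def bowl(im,cal,cmax=180):
    hs=cv2.cvtColor(im,cv2.COLOR_RGB2HSV);m=((hs[...,1]<90)&(hs[...,2]>120)).astype(np.uint8)
    k=np.zeros_like(m);k[222:322,105:210]=m[222:322,105:210]
    c=max(cv2.findContours(k,0,1)[0],key=cv2.contourArea)[:,0,:]
    c=c[c[:,0]<cmax]; c=c[(c[:,0]>106)&(c[:,1]>223)]
    p=np.array([atz(cal,y,x,50)[:2] for x,y in c])
    r=least_squares(lambda v:np.hypot(*(p-v).T)-84.5,[490,255],loss='soft_l1'); return np.round(r.x,1),len(p),round(float(np.abs(r.fun).mean()),2)
if __name__=='__main__':
    for cm in (160,175): print(bowl(*shot('top'),cm))
    im=cv2.cvtColor(cv2.imread('pics/top0.png'),4); print('start',bowl(im,env.calibration('top'),160))
E
python3 bowl.py
```

```text
(array([491. , 254.5]), 111, 0.54)
(array([491. , 254.5]), 141, 0.56)
start (array([490.6, 254.5]), 111, 0.53)
```

{"api": "carry_out", "payload": {"series": [[0,0.1,0,0],[0.04,0.2,0,0],[0.04,0.3,0,0],[0.04,0.4,0,0],[0.04,0.5,0,0]]}}

```text
t: 13.15
eef_pos: [489.0, 146.7, 129.4]
tcp_rot: [-3.14, 0.0, 1.366]
ft_force: [0.3, -0.1, -2.2]
opening: 0.694
grip_force: 29.9
```

{"api": "carry_out", "payload": {"series": [[0.04,0.5,0,0],[0.04,0.5,0,0],[0.04,0.5,0,0],[0.04,0.5,0,0],[0.04,0.4,0,0]]}}

```text
t: 13.65
eef_pos: [498.6, 267.7, 129.2]
tcp_rot: [-3.14, 0.001, 1.367]
ft_force: [-0.4, -0.1, -2.8]
opening: 0.691
grip_force: 29.9
```

{"api": "carry_out", "payload": {"series": [[0.04,0.3,0,0],[0,0.2,0,0],[0,0.15,0,0],[0,0.07,0,0],[0,0,0,0]]}}

```text
t: 14.15
eef_pos: [501.1, 301.6, 130.1]
tcp_rot: [-3.142, 0.0, 1.366]
ft_force: [0.3, -0.4, -2.2]
opening: 0.692
grip_force: 29.9
```

```bash
python3 - <<'E'
from h import *
s=env.state(); print(s['eef_pos'],s['tcp_rot'],s['t'],s['grip_force'],s['ft_force'])
E
python3 - <<'E'
import numpy as np
# contact at R on wall at axial a base-side of P, tilt beyond horizontal phi
for phi in range(0,50,5):
    f=np.radians(phi);a=40;r=32
    print(phi, 'P inward from rim',round(a*np.cos(f)-r*np.sin(f),1),'Pz',round(50-a*np.sin(f)+r*np.cos(f),1),'TCPz',round(31-a*np.sin(f)+r*np.cos(f),1),'mouth low z',round(50-a*np.sin(f)+r*np.cos(f)-38*np.sin(f)-33*np.cos(f),1))
E
```

```text
[501.07384497 301.60555016 130.10281279] [-3.14156478e+00  1.72796872e-04  1.36631299e+00] 14.15 29.872368039214052 [ 0.29993392 -0.39551671 -2.19204364]
0 P inward from rim 40.0 Pz 82.0 TCPz 63.0 mouth low z 49.0
5 P inward from rim 37.1 Pz 78.4 TCPz 59.4 mouth low z 42.2
10 P inward from rim 33.8 Pz 74.6 TCPz 55.6 mouth low z 35.5
15 P inward from rim 30.4 Pz 70.6 TCPz 51.6 mouth low z 28.8
20 P inward from rim 26.6 Pz 66.4 TCPz 47.4 mouth low z 22.4
25 P inward from rim 22.7 Pz 62.1 TCPz 43.1 mouth low z 16.1
30 P inward from rim 18.6 Pz 57.7 TCPz 38.7 mouth low z 10.1
35 P inward from rim 14.4 Pz 53.3 TCPz 34.3 mouth low z 4.4
40 P inward from rim 10.1 Pz 48.8 TCPz 29.8 mouth low z -0.9
45 P inward from rim 5.7 Pz 44.3 TCPz 25.3 mouth low z -5.9
```

{"api": "carry_out", "payload": {"series": [[0,0,-0.3,0],[0,0,-0.4,0],[0,0,-0.4,0],[0,0,-0.2,0],[0,0,0,0]]}}

```text
t: 14.65
eef_pos: [501.0, 301.1, 64.5]
tcp_rot: [-3.14, 0.001, 1.366]
ft_force: [-0.4, 0.1, 1.2]
opening: 0.687
grip_force: 29.9
```

{"api": "carry_out", "payload": {"series": [[0,0,-0.06,0],[0,0.02,-0.08,0],[0,0.03,-0.08,0],[0.02,0.03,-0.08,0],[0,0.02,-0.04,0]]}}

```text
t: 15.15
eef_pos: [502.4, 307.1, 48.1]
tcp_rot: [3.141, -0.001, 1.366]
ft_force: [0.4, 2.9, 2.5]
opening: 0.692
grip_force: 30.0
```

{"api": "carry_out", "payload": {"series": [[0,0,0,0],[0,0,0,0],[0,0,0,0],[0,0,0,0],[0,0,0,0]]}}

```text
t: 15.65
eef_pos: [502.2, 306.6, 48.2]
tcp_rot: [3.141, -0.0, 1.366]
ft_force: [0.1, 1.7, 2.0]
opening: 0.691
grip_force: 30.0
```

```bash
python3 lk2.py l4 100 220 170 310; python3 bowl.py | head -1
```

```text
[502.19061641 306.59826945  48.23670521] 15.65 29.983794651925564 [0.14516598 1.66382995 2.0187876 ]
(array([482.6, 211.1]), 114, 14.85)
```

View pics/l4.png

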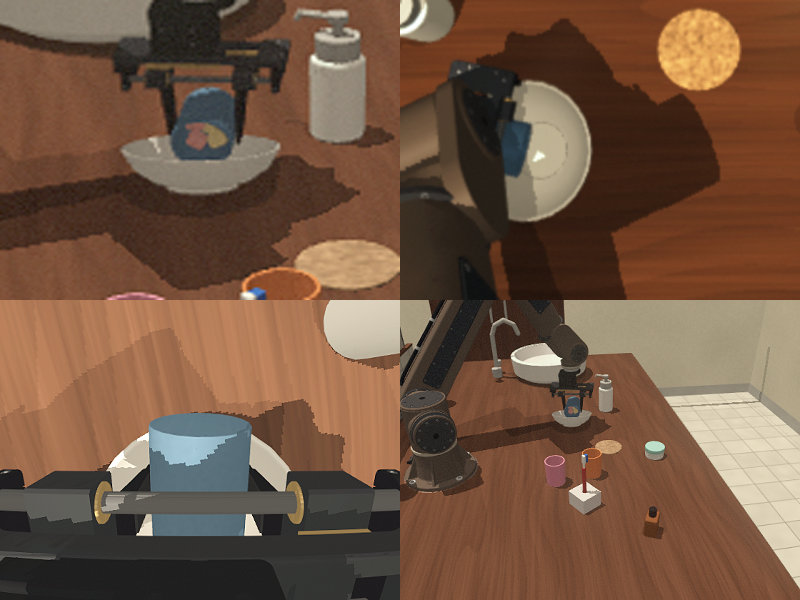

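The soaps are still in the mouth, at crop row 135, col 205. The top view shows the bowl rocking instead of the tumbler turning. I'll ease the grip so that the bowl settles and turns the tumbler.

{"api": "carry_out", "payload": {"series": [[0,0,0,0],[0,0,0,0],[0,0,0,0],[0,0,0,0],[0,0,0,0]], "fingers": -0.38}}

```text
t: 16.4
eef_pos: [502.1, 306.6, 48.1]
tcp_rot: [-3.142, 0.0, 1.366]
ft_force: [0.2, 1.4, 2.0]
opening: 0.69
grip_force: 21.6
```

```bash
cat > q.py <<'E'
from h import *
s=env.state(); print(s['eef_pos'],s['t'],s['grip_force'],s['ft_force'])
im,cal=shot('top'); hs=cv2.cvtColor(im,cv2.COLOR_RGB2HSV)
m=((hs[...,1]<110)&(hs[...,2]>90))[222:322,105:215]; print('bowl right edge col by row',[int(105+np.nonzero(m[r])[0].max()) for r in (45,50,55)],'expect 194')
for n,lo,hi in (('pink',0,12),('yellow',18,32)):
    k=((hs[...,0]>=lo)&(hs[...,0]<=hi)&(hs[...,1]>60)&(hs[...,2]>140)); k=k[230:312,120:193]; print(n,int(k.sum()))
E
python3 q.py
```

```text
[502.1194072  306.58272493  48.1277182 ] 16.4 21.599726853892207 [0.15793393 1.38448689 1.99644992]
bowl right edge col by row [184, 185, 184] expect 194
pink 0
yellow 474
```

{"api": "carry_out", "payload": {"series": [[0,0,0,0],[0,0,0,0],[0,0,0,0],[0,0,0,0],[0,0,0,0]], "fingers": -0.387}}

```text
t: 16.95
eef_pos: [502.1, 306.6, 48.1]
tcp_rot: [-3.142, 0.0, 1.366]
ft_force: [-0.8, -0.6, 1.1]
opening: 0.698
grip_force: 13.2
```

```bash
python3 q.py
```

```text
[502.10409356 306.56795339  48.09609752] 16.95 13.228161502629519 [-0.83821395 -0.59117111  1.06320501]
bowl right edge col by row [184, 185, 184] expect 194
pink 0
yellow 453
```

{"api": "carry_out", "payload": {"series": [[0,0,0,0],[0,0,0,0],[0,0,0,0],[0,0,0,0],[0,0,0,0]], "fingers": -0.393}}

```text
t: 17.5
eef_pos: [502.1, 306.6, 48.1]
tcp_rot: [3.142, 0.0, 1.366]
ft_force: [-0.3, -1.2, 0.7]
opening: 0.695
grip_force: 7.5
```

```bash
python3 q.py
```

```text
[502.12874041 306.61324129  48.13821374] 17.5 7.462084321305156 [-0.32203469 -1.18532229  0.73695762]
bowl right edge col by row [185, 185, 184] expect 194
pink 0
yellow 455
```

{"api": "carry_out", "payload": {"series": [[0,0,0,0],[0,0,0,0],[0,0,0,0],[0,0,0,0],[0,0,0,0]], "fingers": -0.398}}

```text
t: 18.05
eef_pos: [502.1, 306.6, 48.1]
tcp_rot: [3.142, 0.0, 1.366]
ft_force: [0.5, -0.9, 0.0]
opening: 0.698
grip_force: 3.8
```

```bash
python3 q.py; python3 - <<'E'
from h import *
im,cal=shot('side'); c=im[140:195,205:280]; hs=cv2.cvtColor(c,cv2.COLOR_RGB2HSV)
m=((hs[...,1]<70)&(hs[...,2]>100)).astype(np.uint8); ys,xs=np.nonzero(cv2.morphologyEx(m,cv2.MORPH_OPEN,np.ones((3,3)))); print('bowl',xs.min()+205,xs.max()+205,ys.min()+140,ys.max()+140)
for n,lo,hi in (('pinkish',0,14),('yellowish',16,32)):
    k=(hs[...,0]>=lo)&(hs[...,0]<=hi)&(hs[...,1]>75)&(hs[...,2]>90); ys,xs=np.nonzero(k); print(n,len(xs), (xs.mean()+205,ys.mean()+140) if len(xs) else '')
E
```

```text
[502.13737713 306.6190934   48.13757044] 18.05 3.824307422619313 [ 0.48410171 -0.85591095  0.04876725]
bowl right edge col by row [185, 185, 184] expect 194
pink 0
yellow 468
bowl 213 267 154 177
pinkish 1075 (np.float64(241.49953488372094), np.float64(153.35627906976745))
yellowish 46 (np.float64(244.73913043478262), np.float64(154.17391304347825))
```

```bash
python3 - <<'E'
from h import *
im=cv2.cvtColor(cv2.imread('pics/side0.png'),4); c=im[140:195,205:280]; hs=cv2.cvtColor(c,cv2.COLOR_RGB2HSV)
m=((hs[...,1]<70)&(hs[...,2]>100)).astype(np.uint8); ys,xs=np.nonzero(cv2.morphologyEx(m,cv2.MORPH_OPEN,np.ones((3,3)))); print('bowl',xs.min()+205,xs.max()+205,ys.min()+140,ys.max()+140)
cal=env.calibration('side');ct=env.calibration('top')
for dy in (0,10,20,30): 
  r=np.array([pix(cal,[490.5+85*np.cos(a),254.7+dy+85*np.sin(a),50]) for a in np.linspace(0,6.3,60)]); print(dy,r.min(0),r.max(0), pix(ct,[490.5,254.7+dy-85,50]))
for ph in (5,10,15,20):
  f=np.radians(ph); P=[]
  for a in np.linspace(0,6.3,60):
    x,y,z=490.5+85*np.cos(a),85*np.sin(a)-35,50; P.append([x,254.7+35+y*np.cos(f)+z*np.sin(f),-y*np.sin(f)+z*np.cos(f)])
  r=np.array([pix(cal,p) for p in P]); t=np.array([pix(ct,p) for p in P]);print('tilt',ph,r.min(0),r.max(0),t.max(0)[0])
E
```

```text
bowl 212 267 151 182
0 [211.90317009 149.85593712] [268.52274051 175.32028868] [194.34500105 270.2665901 ]
10 [211.79348317 148.5152863 ] [268.1070132  173.70296238] [189.93549144 270.29920419]
20 [211.68508274 147.18856395] [267.69577774 172.10395504] [185.52425526 270.33186595]
30 [211.57794693 145.87555883] [267.28896351 170.52296517] [181.11128252 270.36457552]
tilt 5 [211.79373964 150.5674561 ] [268.31652436 171.40086417] 191.5587468821229
tilt 10 [211.692059   151.41716815] [268.1009148  167.51247163] 188.3648586302918
tilt 15 [211.59891182 152.35327396] [267.87777462 163.69841605] 184.77529197485688
tilt 20 [211.51499592 153.27243624] [267.64901727 160.10729889] 180.81299847236107
```

The measurements confirm the bowl is only rocked by about 15°, not slid. I'll grip firmly, lift gently so it settles back, and then shake the soaps out over the bowl with a quick reversal along the tumbler's axis.

{"api": "carry_out", "payload": {"series": [[0,0,0,0],[0,0,0,0],[0,0,0,0],[0,0,0.03,0],[0,0,0.04,0]], "fingers": -0.2}}

```text
t: 18.65
eef_pos: [502.0, 306.5, 51.7]
tcp_rot: [-3.141, 0.001, 1.366]
ft_force: [0.4, -2.0, 0.2]
opening: 0.691
grip_force: 29.9
```

{"api": "carry_out", "payload": {"series": [[0,0,0.05,0],[0,0,0.05,0],[0,0,0.05,0],[0,0,0.05,0],[0,0,0.05,0]]}}

```text
t: 19.15
eef_pos: [502.1, 306.7, 64.4]
tcp_rot: [3.141, -0.0, 1.366]
ft_force: [0.0, -1.0, -3.1]
opening: 0.692
grip_force: 30.0
```

{"api": "carry_out", "payload": {"series": [[0,0,0.06,0],[0,0,0.08,0],[0,0,0.1,0],[0,0,0.1,0],[0,0,0.1,0]]}}

```text
t: 19.65
eef_pos: [502.2, 306.7, 86.6]
tcp_rot: [3.141, -0.0, 1.366]
ft_force: [-0.0, -0.1, -2.5]
opening: 0.689
grip_force: 30.0
```

```bash
python3 lk2.py l5 100 220 170 310; python3 q.py
```

```text
[502.16270318 306.67707295  86.64352114] 19.65 29.96416574344039 [-0.03244907 -0.07872521 -2.51716212]
[502.27547126 306.7395366   86.58115123] 19.8 29.96434846892953 [ 0.24439346  0.02713114 -2.59152963]
bowl right edge col by row [194, 194, 193] expect 194
pink 0
yellow 305
```

View pics/l5.png

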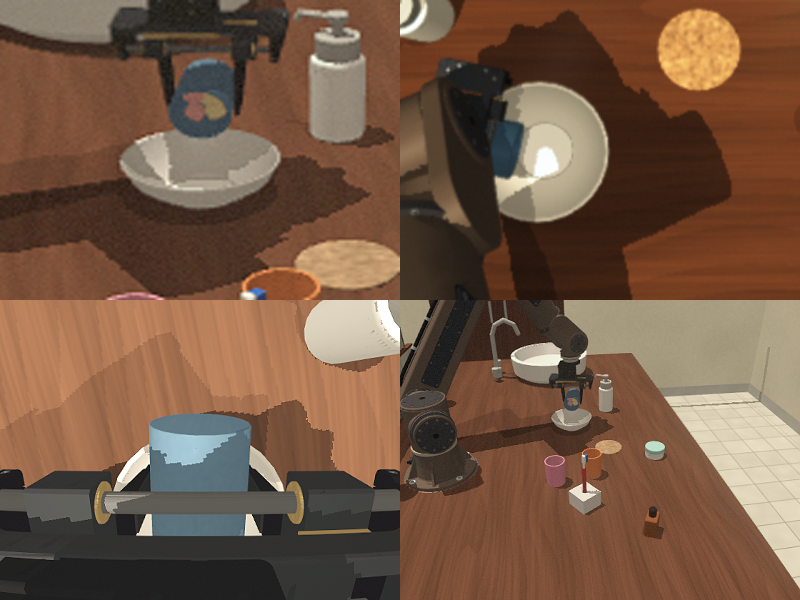

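The bowl has settled back to its place (right edge at col 194 again). The soaps are still in the level tumbler, at crop row 105, col 205. Now the reversal.

{"api": "carry_out", "payload": {"series": [[0.03,0.1,-0.02,0],[0.04,0.2,-0.04,0],[0.06,0.3,-0.04,0],[0.06,0.3,0,0],[0.04,0.2,0,0]]}}

```text
t: 20.35
eef_pos: [513.9, 363.6, 80.9]
tcp_rot: [3.141, -0.0, 1.367]
ft_force: [0.1, -0.5, -2.0]
opening: 0.691
grip_force: 30.0
```

{"api": "carry_out", "payload": {"series": [[0.03,0.15,0,0],[0.01,0.05,0,0],[0,0,0,0],[0,0,0,0],[0,0,0,0]]}}

```text
t: 20.85
eef_pos: [515.7, 371.2, 81.2]
tcp_rot: [3.142, 0.0, 1.366]
ft_force: [0.4, -0.3, -2.1]
opening: 0.686
grip_force: 30.0
```

{"api": "carry_out", "payload": {"series": [[-0.06,-0.3,0,0],[-0.12,-0.6,0,0],[-0.16,-0.8,0,0],[0.19,0.95,0,0],[0.19,0.95,0,0]]}}

```text
t: 21.35
eef_pos: [518.5, 379.0, 81.7]
tcp_rot: [-3.141, 0.001, 1.361]
ft_force: [1.0, 0.8, -0.7]
opening: 0.692
grip_force: 30.0
```

{"api": "carry_out", "payload": {"series": [[0,0,0,0],[0,0,0,0],[0,0,0,0],[0,0,0,0],[0,0,0,0]]}}

```text
t: 21.85
eef_pos: [517.7, 380.8, 81.3]
tcp_rot: [3.142, 0.0, 1.366]
ft_force: [0.6, 0.3, -1.7]
opening: 0.692
grip_force: 30.0
```

```bash
cat > soap.py <<'E'
from h import *
def blobs(c,box,ref=None):
    im,cal=shot(c); hs=cv2.cvtColor(im,cv2.COLOR_RGB2HSV); r0,r1,c0,c1=box
    for n,lo,hi in (('pink',0,11),('yellow',19,32)):
        k=((hs[...,0]>=lo)&(hs[...,0]<=hi)&(hs[...,1]>75)&(hs[...,2]>110)).astype(np.uint8)[r0:r1,c0:c1]
        nn,_,st,ce=cv2.connectedComponentsWithStats(k); print(c,n,[(int(st[i,4]),np.round(ce[i]+[c0,r0]).astype(int).tolist()) for i in range(1,nn) if st[i,4]>6])
s=env.state(); print(s['eef_pos'],s['t'],s['grip_force'],s['ft_force'])
for i in range(4):
  for r in env.look_for('side',f'soap{i}')[:4]: print(i,round(r['conf'],2),np.round(np.array(r['position'])*[420,560]))
blobs('top',(225,320,115,200)); blobs('side',(130,190,205,275))
E
python3 soap.py
```

```text
[517.67534625 380.81511117  81.33595631] 21.85 29.964634235948324 [ 0.55212887  0.28489346 -1.70428848]
0 0.42 [143. 246.]
0 0.17 [212. 359.]
1 0.42 [143. 246.]
1 0.17 [212. 359.]
2 0.42 [143. 246.]
2 0.17 [212. 359.]
3 0.42 [143. 246.]
3 0.17 [212. 359.]
top pink [(194, [190, 232]), (75, [150, 273]), (69, [169, 279]), (9, [198, 318])]
top yellow [(88, [147, 264]), (80, [174, 270])]
side pink [(530, [218, 141]), (451, [263, 142]), (51, [236, 171]), (53, [271, 186])]
side yellow [(41, [244, 167]), (11, [241, 174])]
```

Four separate blobs of soap size now lie in the bowl: pink at (273,150) and (279,169), yellow at (264,147) and (270,174). The tumbler is empty. Next I'll lay it down on free counter and regrip it near the mouth so I can swing it upright.

{"api": "carry_out", "payload": {"series": [[0,0,0.5,0],[0,-0.3,0.2,0],[-0.1,-0.75,0,0],[-0.1,-0.75,0,0],[-0.1,-0.75,0,0]]}}

```text
t: 22.65
eef_pos: [502.0, 252.1, 116.3]
tcp_rot: [3.141, -0.0, 1.367]
ft_force: [-0.2, 0.0, -1.7]
opening: 0.691
grip_force: 30.0
```

{"api": "carry_out", "payload": {"series": [[-0.1,-0.75,0,0],[-0.1,-0.75,0,0],[-0.1,-0.75,0,0],[-0.1,-0.75,0,0],[-0.04,-0.6,0,0]]}}

```text
t: 23.15
eef_pos: [479.6, 71.7, 116.4]
tcp_rot: [3.141, 0.0, 1.366]
ft_force: [-0.0, 0.1, -1.6]
opening: 0.692
grip_force: 30.0
```

{"api": "carry_out", "payload": {"series": [[0,0,-0.6,0],[0,0,-0.6,0],[0,0,-0.4,0],[0,0,-0.2,0],[0,0,-0.1,0]]}}

```text
t: 23.65
eef_pos: [480.3, 73.7, 20.7]
tcp_rot: [-3.141, 0.0, 1.366]
ft_force: [0.7, 0.4, -1.5]
opening: 0.689
grip_force: 30.0
```

{"api": "carry_out", "payload": {"series": [[0,0,-0.04,0],[0,0,0,0],[0,0,0,0],[0,0,0,0],[0,0,0,0]]}}

```text
t: 24.15
eef_pos: [480.9, 74.2, 19.5]
tcp_rot: [3.141, -0.0, 1.366]
ft_force: [0.3, 0.5, -0.8]
opening: 0.69
grip_force: 30.0
```

{"api": "carry_out", "payload": {"series": [[0,0,-0.04,0],[0,0,-0.04,0],[0,0,0,0],[0,0,0,0],[0,0,0,0]], "fingers": -0.65}}

```text
t: 24.65
eef_pos: [480.7, 74.1, 15.1]
tcp_rot: [3.142, 0.0, 1.366]
ft_force: [0.7, -0.3, 0.4]
opening: 0.823
grip_force: 0.0
```

```bash
python3 - <<'E'
from h import *
from th import bluebox
from lie import lie
s=env.state();print(s['eef_pos'],s['opening'],s['ft_force'])
im,cal=shot('wrist','w9');hs=cv2.cvtColor(im,cv2.COLOR_RGB2HSV);m=((hs[...,0]>95)&(hs[...,0]<125)&(hs[...,1]>60)).astype(np.uint8)
c=max(cv2.findContours(m,0,1)[0],key=cv2.contourArea)[:,0,:]; print('wrist top row',c[:,1].min(),'cols',c[:,0].min(),c[:,0].max())
i=c[:,1].argmin()
for z in (60,66,70): print(z,[np.round(atz(cal,c[i][1],x,z)[:2],1) for x in (c[:,0].min(),c[:,0].max(),c[i][0])])
im,cal=shot('side');print(bluebox(im,(170,250,190,300)))
P=s['eef_pos']+[0,0,19]
for y in (20,30,40,50): print(y,pix(cal,[470,y,0]),pix(cal,[470,y,67]))
E
```

```text
[480.65207313  74.1445749   15.14249201] 0.822592246168763 [ 0.65417298 -0.28677711  0.42982775]
wrist top row 162 cols 215 353
60 [array([468.6, 131.2]), array([519. , 120.8]), array([483.6, 128.1])]
66 [array([469.8, 131.7]), array([517.9, 121.7]), array([484.1, 128.7])]
70 [array([470.6, 131.9]), array([517.1, 122.3]), array([484.4, 129. ])]
(np.int64(260), np.int64(262), np.int64(216), np.int64(226), 33)
20 [240.46678338 218.40542498] [239.33297104 196.7781598 ]
30 [240.16657792 216.40785649] [239.03310216 194.86276822]
40 [239.87008305 214.43425948] [238.73704396 192.97111415]
50 [239.57723265 212.48421981] [238.44472638 191.10277208]
```

{"api": "carry_out", "payload": {"series": [[-0.02,-0.12,0,0],[-0.02,-0.12,-0.02,0],[0,0,0,0],[0,0,0,0],[0,0,0,0]]}}

```text
t: 25.25
eef_pos: [478.7, 62.1, 14.2]
tcp_rot: [3.141, 0.0, 1.366]
ft_force: [-0.4, -0.1, -0.9]
opening: 0.823
grip_force: 0.0
```

{"api": "carry_out", "payload": {"series": [[0,0,0,0],[0,0,0,0],[0,0,0,0],[0,0,0,0],[0,0,0,0]], "fingers": -0.41}}

```text
t: 25.75
eef_pos: [479.0, 62.1, 14.3]
tcp_rot: [3.141, -0.0, 1.366]
ft_force: [1.6, 0.2, 1.6]
opening: 0.707
grip_force: 6.2
```

{"api": "carry_out", "payload": {"series": [[0.02,0.105,0.15,0],[0.02,0.105,0.15,0],[0.03,0.14,0.12,0],[0.03,0.14,0.12,0],[0.035,0.17,0.08,0]]}}

```text
t: 26.25
eef_pos: [485.5, 95.9, 45.9]
tcp_rot: [3.141, -0.0, 1.366]
ft_force: [-0.7, 0.4, 1.1]
opening: 0.703
grip_force: 3.8
```

{"api": "carry_out", "payload": {"series": [[0.035,0.17,0.08,0],[0.04,0.18,0.035,0],[0.04,0.18,0.035,0],[0,0,0,0],[0,0,0,0]]}}

```text
t: 26.75
eef_pos: [491.3, 121.9, 52.5]
tcp_rot: [3.141, -0.0, 1.367]
ft_force: [1.0, 1.0, 0.3]
opening: 0.703
grip_force: 4.6
```

```bash
cat > w.py <<'E'
from h import *
import sys
s=env.state();print(s['eef_pos'],s['opening'],s['grip_force'],s['ft_force'],s['t'])
im,cal=shot('wrist',sys.argv[1]);hs=cv2.cvtColor(im,cv2.COLOR_RGB2HSV);m=((hs[...,0]>95)&(hs[...,0]<125)&(hs[...,1]>60)).astype(np.uint8)
c=max(cv2.findContours(m,0,1)[0],key=cv2.contourArea)[:,0,:]; print('wrist rows',c[:,1].min(),c[:,1].max(),'cols',c[:,0].min(),c[:,0].max(),cv2.contourArea(c))
h=float(sys.argv[2]); a=s['tcp_rot'][2]; o=np.array([np.cos(a),np.sin(a)])
P=s['eef_pos']+[0,0,19]
for d in range(0,106,15):
    u=np.array([-o[0]*np.cos(np.radians(d)),-o[1]*np.cos(np.radians(d)),np.sin(np.radians(d))]); e=np.array([o[1],-o[0],0]); n=np.cross(u,e); q=[]
    for zz,r in ((0,31.5),(85,33.5)):
        for t in np.linspace(0,6.28,40): q.append(pix(cal,P+u*(zz-h)+r*(e*np.cos(t)+n*np.sin(t))))
    q=np.array(q);b=q[:40];print(d,'all rows',q[:,1].min().round(),q[:,1].max().round(),'cols',q[:,0].min().round(),q[:,0].max().round(),'base rows',b[:,1].min().round(),b[:,1].max().round())
E
python3 w.py w10 65
```

```text
[491.3455412 121.9059815  52.5375357] 0.7027095326475941 4.563579268465219 [1.03767762 1.03587913 0.27222993] 26.75
wrist rows 152 267 cols 210 346 11982.0
0 all rows 129.0 346.0 cols 205.0 351.0 base rows 129.0 131.0
15 all rows 115.0 332.0 cols 208.0 348.0 base rows 115.0 146.0
30 all rows 113.0 311.0 cols 205.0 350.0 base rows 113.0 168.0
45 all rows 122.0 324.0 cols 203.0 352.0 base rows 122.0 192.0
60 all rows 138.0 337.0 cols 202.0 354.0 base rows 138.0 217.0
75 all rows 158.0 347.0 cols 200.0 355.0 base rows 158.0 243.0
90 all rows 181.0 353.0 cols 200.0 356.0 base rows 181.0 271.0
105 all rows 196.0 352.0 cols 200.0 356.0 base rows 205.0 299.0
```

{"api": "carry_out", "payload": {"series": [[0.035,0.17,-0.015,0],[0.035,0.17,-0.015,0],[0.03,0.15,-0.05,0],[0.03,0.15,-0.06,0],[0,0,-0.03,0]]}}

```text
t: 27.3
eef_pos: [497.9, 154.6, 43.8]
tcp_rot: [3.141, -0.0, 1.367]
ft_force: [1.9, -0.6, 0.3]
opening: 0.707
grip_force: 0.6
```

```bash
python3 w.py w11 65
```

```text
[497.85567954 154.57501817  43.78668772] 0.7069705788393608 0.5955627158618881 [ 1.93093608 -0.59483898  0.34907953] 27.3
wrist rows 209 267 cols 221 339 4598.0
0 all rows 129.0 346.0 cols 205.0 351.0 base rows 129.0 131.0
15 all rows 115.0 332.0 cols 208.0 348.0 base rows 115.0 146.0
30 all rows 113.0 311.0 cols 205.0 350.0 base rows 113.0 168.0
45 all rows 122.0 324.0 cols 203.0 352.0 base rows 122.0 192.0
60 all rows 138.0 337.0 cols 202.0 354.0 base rows 138.0 217.0
75 all rows 158.0 347.0 cols 200.0 355.0 base rows 158.0 243.0
90 all rows 181.0 353.0 cols 200.0 356.0 base rows 181.0 271.0
105 all rows 196.0 352.0 cols 200.0 356.0 base rows 205.0 299.0
```

{"api": "carry_out", "payload": {"series": [[0,0,0,0],[0,0,0,0],[0,0,0,0],[-0.03,-0.17,0,0],[-0.03,-0.17,0,0]], "fingers": -0.65}}

```text
t: 27.85
eef_pos: [494.4, 136.0, 44.2]
tcp_rot: [3.142, 0.0, 1.367]
ft_force: [0.3, 0.2, -0.1]
opening: 0.823
grip_force: 0.0
```

```bash
python3 w.py w12 63 | sed -n '1,2p;8,10p'
```

```text
[494.41751917 135.98436153  44.18534092] 0.823348746504047 0.0 [ 0.34257381  0.16615704 -0.06107329] 27.85
wrist rows 174 267 cols 212 363 9620.0
75 all rows 159.0 351.0 cols 199.0 356.0 base rows 159.0 245.0
90 all rows 181.0 355.0 cols 199.0 357.0 base rows 181.0 272.0
105 all rows 195.0 354.0 cols 198.0 357.0 base rows 205.0 299.0
```

{"api": "carry_out", "payload": {"series": [[0.05,0.03,0,0],[0,0,0,0],[0,0,0,0],[0,0,0,0],[0,0,0,0]], "fingers": -0.2}}

```text
t: 28.4
eef_pos: [497.2, 138.2, 44.1]
tcp_rot: [3.141, -0.0, 1.367]
ft_force: [0.9, -0.9, -1.6]
opening: 0.709
grip_force: 29.7
```

{"api": "carry_out", "payload": {"series": [[0,0,0.2,0],[0,-0.1,0.4,0],[0,-0.3,0.4,0],[0,-0.3,0,0],[0,0,0,0]]}}

```text
t: 28.9
eef_pos: [497.1, 101.8, 94.4]
tcp_rot: [3.141, -0.0, 1.365]
ft_force: [-0.3, -0.1, -1.6]
opening: 0.709
grip_force: 29.7
```

```bash
python3 lk2.py l6 130 250 190 330; python3 w.py w13 63 | sed -n '2p;8,10p'; python3 bowl.py
```

```text
[497.08213913 101.79458666  94.37665494] 28.9 29.686800212439266 [-0.26585804 -0.10245018 -1.56581273]
wrist rows 170 267 cols 206 353 10016.0
75 all rows 159.0 351.0 cols 199.0 356.0 base rows 159.0 245.0
90 all rows 181.0 355.0 cols 198.0 357.0 base rows 181.0 272.0
105 all rows 195.0 354.0 cols 198.0 357.0 base rows 205.0 299.0
(array([491. , 254.6]), 120, 1.48)
(array([491.1, 255.5]), 189, 14.82)
start (array([490.6, 254.5]), 111, 0.53)
```

View pics/l6.png

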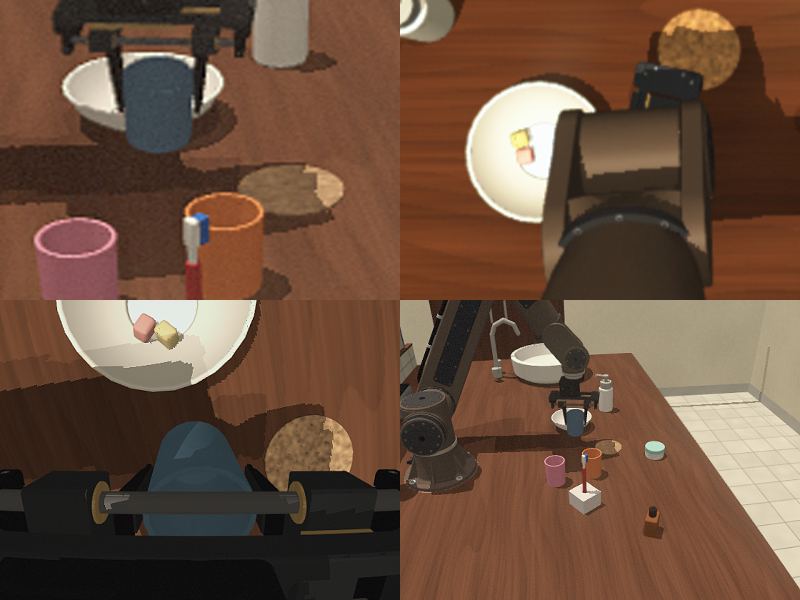

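The tumbler is held nearly upright (side crop row 105, col 158) and the bowl is in its place. Soaps show in it at top crop (140,520) and (157,527). On to the coaster.

{"api": "carry_out", "payload": {"series": [[0.3,-0.1,0,0],[0.5,-0.2,0,0],[0.6,-0.2,0,0],[0.6,-0.2,0,0],[0.38,-0.14,0,0]]}}

```text
t: 29.7
eef_pos: [617.8, 60.8, 93.6]
tcp_rot: [3.141, -0.0, 1.366]
ft_force: [-0.3, -0.1, -1.2]
opening: 0.708
grip_force: 29.7
```

{"api": "carry_out", "payload": {"series": [[0,0,-0.3,0],[0,0,-0.3,0],[0,0,-0.2,0],[0,0,-0.06,0],[0,0,-0.04,0]]}}

```text
t: 30.2
eef_pos: [615.9, 61.4, 48.8]
tcp_rot: [-3.141, 0.0, 1.367]
ft_force: [-0.1, 0.0, -1.4]
opening: 0.706
grip_force: 29.7
```

{"api": "carry_out", "payload": {"series": [[0,0,-0.04,0],[0,0,0,0],[0,0,0,0],[0,0,0,0],[0,0,0,0]]}}

```text
t: 30.7
eef_pos: [616.2, 61.4, 47.9]
tcp_rot: [3.141, -0.0, 1.366]
ft_force: [-3.2, 3.0, 6.8]
opening: 0.708
grip_force: 29.8
```

{"api": "carry_out", "payload": {"series": [[0,0,0,0],[0,0,0,0],[0,0,0,0],[0,0,0,0],[0,0,0,0]], "fingers": -0.42}}

```text
t: 31.2
eef_pos: [616.3, 61.4, 47.9]
tcp_rot: [3.141, -0.0, 1.366]
ft_force: [-3.0, 3.1, 6.5]
opening: 0.714
grip_force: 19.7
```

{"api": "carry_out", "payload": {"series": [[0,0,0,0],[0,0,0,0],[0,0,0,0],[0,0,0,0],[0,0,0.1,0]], "fingers": -1}}

```text
t: 31.7
eef_pos: [615.9, 61.0, 51.7]
tcp_rot: [-3.141, 0.0, 1.366]
ft_force: [-0.4, -0.8, 0.4]
opening: 0.996
grip_force: 0.0
```

{"api": "carry_out", "payload": {"series": [[0,0,0.6,0],[0,0,0.8,0],[0,0,1,0],[0,-0.7,1,0],[0,-0.7,0.9,0]]}}

```text
t: 32.2
eef_pos: [615.9, 1.7, 255.2]
tcp_rot: [3.14, -0.0, 1.368]
ft_force: [1.2, -1.2, -0.2]
opening: 0.999
grip_force: 0.0
```

{"api": "carry_out", "payload": {"series": [[-0.3,-0.95,0,0.5],[-0.3,-0.95,0,0.5],[-0.3,-0.95,0,0.5],[-0.3,-0.95,0,0.5],[-0.3,-0.7,0,0.5]]}}

```text
t: 32.7
eef_pos: [540.1, -225.8, 253.0]
tcp_rot: [3.141, 0.001, 1.629]
ft_force: [0.3, 0.0, 0.3]
opening: 0.998
grip_force: 0.0
```

```bash
cat > fin.py <<'E'
from h import *
from scipy.optimize import least_squares
s=env.state(); print(s['eef_pos'],s['tcp_rot'],s['joints'],s['t'])
im,cal=shot('top'); hs=cv2.cvtColor(im,cv2.COLOR_RGB2HSV)
k=((hs[...,0]>95)&(hs[...,0]<125)&(hs[...,1]>70)).astype(np.uint8); k[:, :200]=0;k[:,290:]=0;k[:180]=0;k[260:]=0
cs=cv2.findContours(k,0,1)[0]; c=cv2.convexHull(np.vstack(cs))[:,0,:]
p=np.array([atz(cal,y,x,89)[:2] for x,y in c]); A=np.c_[2*p,np.ones(len(p))];v=np.linalg.lstsq(A,(p**2).sum(1),rcond=None)[0]
print('rim circle',v[:2],np.sqrt(v[2]+v[0]**2+v[1]**2),'px',c.min(0),c.max(0)); 
hc=((hs[...,0]>8)&(hs[...,0]<25)&(hs[...,2]>130))
for X in ([617,64.6,0],[617,64.6,89]): print(pix(cal,X))
sd,sc=shot('side'); h2=cv2.cvtColor(sd,cv2.COLOR_RGB2HSV); k=((h2[...,0]>95)&(h2[...,0]<125)&(h2[...,1]>70)).astype(np.uint8)[150:225,265:320]
ys,xs=np.nonzero(cv2.morphologyEx(k,cv2.MORPH_OPEN,np.ones((3,3)))); print('side blue',xs.min()+265,xs.max()+265,ys.min()+150,ys.max()+150)
q=np.array([pix(sc,[v[0]+r*np.cos(t),v[1]+r*np.sin(t),z]) for z,r in((4,31.5),(89,33.5)) for t in np.linspace(0,6.3,40)]);print('pred',q.min(0),q.max(0))
E
python3 fin.py; python3 soap.py | grep top; python3 bowl.py | head -2
```

```text
[ 540.13888243 -225.75911119  253.00059674] [3.14109812e+00 5.70570475e-04 1.62922113e+00] [-5.08603796e-01  3.97717480e-01  1.60962082e+00 -2.38045971e-04
  1.13353076e+00 -5.66928010e-01] 32.7
rim circle [614.25990461  69.09382178] 32.17951721719506 px [223 200] [252 229]
[241.5020437  216.07710103]
[239.61025209 213.33297577]
top pink [(1073, [148, 236]), (25, [117, 271]), (17, [152, 271]), (52, [169, 278]), (140, [194, 288]), (113, [118, 286]), (104, [124, 301]), (11, [194, 299]), (453, [145, 316])]
top yellow [(76, [148, 264]), (70, [173, 270])]
(array([490.7, 254.6]), 111, 0.52)
(array([490.7, 254.6]), 141, 0.54)Traceback (most recent call last):
  File "fin.py", line 12, in <module>
    ys,xs=np.nonzero(cv2.morphologyEx(k,cv2.MORPH_OPEN,np.ones((3,3)))); print('side blue',xs.min()+265,xs.max()+265,ys.min()+150,ys.max()+150)
                                                                                           ~~~~~~^^
    return umr_minimum(a, axis, None, out, keepdims, initial, where)
ValueError: zero-size array to reduction operation minimum which has no identity
```

The tumbler stands upright on the cork, with its rim circle at (614,69) against the coaster centre (617,65). The soaps and the bowl are in place too. Next is the brush, for which I'll measure the handle from the undisturbed first pictures.

```bash
python3 - <<'E'
from h import *
ct,cs=env.calibration('top'),env.calibration('side')
def red(f,box):
    im=cv2.imread(f);hs=cv2.cvtColor(im,cv2.COLOR_BGR2HSV);r0,r1,c0,c1=box
    m=(((hs[...,0]<6)|(hs[...,0]>172))&(hs[...,1]>150)&(hs[...,2]>60))
    ys,xs=np.nonzero(m[r0:r1,c0:c1]);return np.c_[xs+c0,ys+r0]
t=red('pics/top0.png',(255,285,365,400)); s=red('pics/side0.png',(215,275,245,270))
print('top red',t.min(0),t.max(0),len(t)); print('side red',s.min(0),s.max(0),len(s))
for r in range(s[:,1].min(),s[:,1].max()+1,5): print(r,s[s[:,1]==r][:,0].mean().round(1),end=' ; ')
print()
for c in range(t[:,0].min(),t[:,0].max()+1,3): print(c,t[t[:,0]==c][:,1].mean().round(1),end=' ; ')
print()
for z in (50,90,125,138,166): print(z,'vertical at hole: top',pix(ct,[490,-254,z]).round(1),'side',pix(cs,[490,-254,z]).round(1))
E
```

```text
top red [379 268] [389 272] 38
side red [255 235] [260 269] 180
235 257.0 ; 240 257.0 ; 245 257.5 ; 250 257.5 ; 255 257.5 ; 260 258.0 ; 265 258.0 ; 
379 269.0 ; 382 269.5 ; 385 270.0 ; 388 271.0 ; 
50 vertical at hole: top [379.7 269.1] side [258.8 265.8]
90 vertical at hole: top [383.8 269.8] side [258.3 251.1]
125 vertical at hole: top [387.6 270.4] side [257.9 237.6]
138 vertical at hole: top [389.1 270.7] side [257.7 232.5]
166 vertical at hole: top [392.4 271.2] side [257.3 221.3]
```

{"api": "carry_out", "payload": {"series": [[-0.5,-0.28,0,0],[-0.52,-0.28,0,0],[0,0,0,0],[0,0,0,0],[0,0,0,0]]}}

```text
t: 33.7
eef_pos: [490.8, -250.8, 252.7]
tcp_rot: [3.141, 0.0, 1.629]
ft_force: [0.3, 0.4, -0.2]
opening: 1.0
grip_force: 0.0
```

{"api": "carry_out", "payload": {"series": [[0,0,-0.7,0],[0,0,-0.7,0],[0,0,-0.7,0],[0,0,-0.5,0],[0,0,-0.28,0]]}}

```text
t: 34.2
eef_pos: [490.3, -250.2, 106.2]
tcp_rot: [-3.14, -0.002, 1.629]
ft_force: [0.2, -1.1, 0.4]
opening: 1.0
grip_force: 0.0
```

{"api": "carry_out", "payload": {"series": [[0,0,0,0],[0,0,0,0],[0,0,0,0],[0,0,0,0],[0,0,0,0]], "fingers": 0.6}}

```text
t: 34.7
eef_pos: [490.4, -251.3, 109.3]
tcp_rot: [3.141, 0.001, 1.628]
ft_force: [-0.0, 0.1, 0.2]
opening: 0.637
grip_force: 0.0
```

{"api": "carry_out", "payload": {"series": [[0,0,0,0],[0,0,0,0],[0,0,0,0],[0,0,0,0],[0,0,0,0]], "fingers": 1}}

```text
t: 35.2
eef_pos: [490.1, -251.2, 108.6]
tcp_rot: [3.141, -0.0, 1.628]
ft_force: [-0.4, -0.1, 0.0]
opening: 0.217
grip_force: 0.0
```

{"api": "carry_out", "payload": {"series": [[0,-0.05,0,0],[0,0,0,0],[0,0,0,0],[0,0,0,0],[0,0,0,0]]}}

```text
t: 35.7
eef_pos: [490.2, -253.7, 108.6]
tcp_rot: [3.141, 0.0, 1.628]
ft_force: [0.3, -0.2, 0.1]
opening: 0.185
grip_force: 30.0
```

{"api": "carry_out", "payload": {"series": [[0,0,0.1,0],[0,0,0.3,0],[0,0,0.5,0],[0,0,0.5,0],[0,0,0.2,0]]}}

```text
t: 36.2
eef_pos: [490.7, -254.1, 190.9]
tcp_rot: [3.139, 0.002, 1.628]
ft_force: [-0.3, -0.5, -0.0]
opening: 0.182
grip_force: 30.0
```

{"api": "carry_out", "payload": {"series": [[0,0,0.5,0],[0,0,0.5,0],[0,0,0.2,0],[0,0,0,0],[0,0,0,0]]}}

```text
t: 36.7
eef_pos: [489.8, -253.5, 247.5]
tcp_rot: [-3.141, -0.001, 1.628]
ft_force: [0.8, -0.5, -1.1]
opening: 0.184
grip_force: 30.0
```

```bash
python3 - <<'E'
from h import *
s=env.state();print(s['eef_pos'],s['opening'],s['grip_force'],s['ft_force'],s['t'])
P=s['eef_pos']
for c in ('side','top'):
    im,cal=shot(c,c+'b'); hs=cv2.cvtColor(im,cv2.COLOR_RGB2HSV)
    m=(((hs[...,0]<6)|(hs[...,0]>172))&(hs[...,1]>140)&(hs[...,2]>50)).astype(np.uint8)
    n,_,st,ce=cv2.connectedComponentsWithStats(m); print(c,[st[i].tolist() for i in range(1,n) if st[i,4]>20])
    for z in (P[2]-99,P[2]-50,P[2]): print(np.round(z),pix(cal,[P[0],P[1],z]).round(1))
    if c=='side':
        for r in range(150,262,8):
            xs=np.nonzero(m[r,235:285])[0]
            if len(xs)>1: print(r,xs.mean().round(1)+235,end=' ; ')
E
```

```text
[ 489.81969162 -253.50265467  247.48631161] 0.18437932438324303 30.006536793380292 [ 0.80365072 -0.47833867 -1.14742927] 36.7
side [[252, 176, 8, 56, 304]]
148.0 [257.4 228.2]
197.0 [256.8 208.2]
247.0 [256.1 186.7]
182 254.5 ; 190 254.5 ; 198 255.0 ; 206 255.5 ; 214 255.5 ; 222 256.0 ; 230 256.0 ; top [[391, 270, 9, 6, 31]]
148.0 [390.1 270.9]
197.0 [396.1 271.9]
247.0 [402.9 273. ]
```

The brush is out and hangs vertically in the grip (side view rows 176-231, near col 255). Now over to the tumbler.

{"api": "carry_out", "payload": {"series": [[0.15,0.4,0,0],[0.31,0.8,0,0],[0.34,0.9,0,0],[0.34,0.9,0,0],[0.34,0.9,0,0]]}}

```text
t: 37.3
eef_pos: [564.3, -56.9, 247.6]
tcp_rot: [-3.14, -0.0, 1.628]
ft_force: [1.1, -0.9, 0.4]
opening: 0.188
grip_force: 30.0
```

{"api": "carry_out", "payload": {"series": [[0.34,0.9,0,0],[0.34,0.9,0,0],[0.3,0.7,0,0],[0.02,0.05,0,0],[0,0,0,0]]}}

```text
t: 37.8
eef_pos: [613.9, 69.6, 247.2]
tcp_rot: [-3.14, 0.0, 1.63]
ft_force: [-0.0, -1.3, -0.0]
opening: 0.186
grip_force: 30.0
```

```bash
python3 - <<'E'
from h import *
s=env.state();print(s['eef_pos'],s['grip_force'],s['ft_force'],s['t']); P=s['eef_pos']
im,cal=shot('side'); hs=cv2.cvtColor(im,cv2.COLOR_RGB2HSV)
m=(((hs[...,0]<6)|(hs[...,0]>172))&(hs[...,1]>140)&(hs[...,2]>50)); b=((hs[...,0]>95)&(hs[...,0]<125)&(hs[...,1]>60)).astype(np.uint8)
ys,xs=np.nonzero(m[100:260,260:330]); print('red',xs.min()+260,xs.max()+260,ys.min()+100,ys.max()+100)
n,_,st,ce=cv2.connectedComponentsWithStats(b); print([st[i].tolist() for i in range(1,n) if st[i,4]>60])
q=np.array([pix(cal,[614.3+r*np.cos(t),69.1+r*np.sin(t),z]) for z,r in((4,31.5),(89,33.5)) for t in np.linspace(0,6.3,40)]);print('tumbler pred',q.min(0),q.max(0),'foot pred',pix(cal,P-[0,0,99]))
E
```

```text
[613.88945107  69.56390087 247.22665296] 30.006797685109632 [-6.75830352e-04 -1.34319073e+00 -3.69657062e-04] 37.8
red 288 292 113 158
[]
tumbler pred [278.64510283 170.71897059] [303.48775184 209.46177761] foot pred [291.03874441 156.5898787 ]
```

```bash
python3 - <<'E'
from h import *
im,cal=shot('side'); hs=cv2.cvtColor(im,cv2.COLOR_RGB2HSV)
for r in env.look_for('side','tumbler'): print(round(r['conf'],2),np.round(np.array(r['position'])*[420,560]))
b=((hs[...,0]>90)&(hs[...,0]<130)&(hs[...,1]>40)&(hs[...,2]<150)&(hs[...,2]>25)).astype(np.uint8)[160:220,268:315]
b=cv2.morphologyEx(b,cv2.MORPH_OPEN,np.ones((3,3)))
n,_,st,ce=cv2.connectedComponentsWithStats(b); print([(st[i]+[268,160,0,0,0]).tolist() for i in range(1,n)])
print(hs[165:215:6,291].tolist())
E
```

```text
0.91 [192. 289.]
0.64 [226. 267.]
0.58 [237. 216.]
[[286, 172, 4, 3, 12], [283, 174, 20, 36, 311], [280, 195, 4, 3, 12], [298, 196, 4, 4, 16], [295, 202, 7, 7, 32]]
[[12, 138, 124], [11, 99, 124], [104, 37, 75], [100, 45, 85], [101, 44, 81], [98, 50, 82], [104, 39, 84], [101, 49, 83], [14, 115, 135]]
```

{"api": "carry_out", "payload": {"series": [[0,0,-0.5,0],[0,0,-0.6,0],[0,0,-0.6,0],[0,0,-0.5,0],[0,0,-0.3,0]]}}

```text
t: 38.45
eef_pos: [613.2, 67.3, 121.7]
tcp_rot: [-3.139, -0.0, 1.626]
ft_force: [-0.0, -0.0, 0.5]
opening: 0.183
grip_force: 30.0
```

{"api": "carry_out", "payload": {"series": [[0,0,-0.16,0],[0,0,-0.04,0],[0,0,0,0],[0,0,0,0],[0,0,0,0]]}}

```text
t: 38.95
eef_pos: [614.5, 68.7, 114.4]
tcp_rot: [3.14, 0.0, 1.628]
ft_force: [-0.5, -0.0, 0.5]
opening: 0.183
grip_force: 30.0
```

{"api": "carry_out", "payload": {"series": [[0,0,-0.06,0],[0,0,0,0],[0,0,0,0],[0,0,0,0],[0,0,0,0]]}}

```text
t: 39.45
eef_pos: [614.2, 68.8, 110.6]
tcp_rot: [3.141, 0.0, 1.628]
ft_force: [1.1, 0.6, 0.1]
opening: 0.185
grip_force: 30.0
```

{"api": "carry_out", "payload": {"series": [[0,0,0,0],[0,0,0,0],[0,0,0,0],[0,0,0,0],[0,0,0,0]], "fingers": 0.4}}

```text
t: 39.95
eef_pos: [614.2, 68.8, 110.6]
tcp_rot: [3.141, 0.0, 1.628]
ft_force: [0.1, 0.1, -0.7]
opening: 0.297
grip_force: 0.0
```

{"api": "carry_out", "payload": {"series": [[0,0,0,0],[0,0,0,0],[0,0,0,0],[0,0,0,0],[0,0,0,0]], "fingers": -1}}

```text
t: 40.45
eef_pos: [614.2, 68.8, 110.6]
tcp_rot: [3.142, 0.0, 1.628]
ft_force: [0.4, 1.1, -0.3]
opening: 0.664
grip_force: 0.0
```

{"api": "carry_out", "payload": {"series": [[0,0,0,0],[0,0,0.1,0],[0,0,0.2,0],[0,0,0.3,0],[0,0,0.4,0]]}}

```text
t: 40.95
eef_pos: [614.0, 68.8, 161.4]
tcp_rot: [-3.141, -0.0, 1.628]
ft_force: [-0.6, -0.0, 0.7]
opening: 0.999
grip_force: 0.0
```

{"api": "carry_out", "payload": {"series": [[0,0,0.5,0],[0,0,0.6,0],[0,0,0.6,0],[0,0,0.5,0],[0,0,0,0]]}}

```text
t: 41.45
eef_pos: [615.2, 68.8, 275.2]
tcp_rot: [3.135, 0.0, 1.628]
ft_force: [-0.3, 0.3, -0.7]
opening: 1.0
grip_force: 0.0
```

{"api": "carry_out", "payload": {"series": [[-0.3,-0.8,0,0],[-0.3,-0.8,0,0],[-0.3,-0.8,0,0],[-0.3,-0.8,0,0],[0,-0.8,0,0]]}}

```text
t: 41.95
eef_pos: [552.4, -132.4, 270.9]
tcp_rot: [-3.141, -0.0, 1.628]
ft_force: [0.9, -0.1, 0.0]
opening: 1.0
grip_force: 0.0
```

```bash
python3 fin.py 2>/dev/null; python3 soap.py | grep -E 'top'; python3 bowl.py | head -1; python3 - <<'E'
from h import *
im,cal=shot('side','end'); hs=cv2.cvtColor(im,cv2.COLOR_RGB2HSV)
m=(((hs[...,0]<6)|(hs[...,0]>172))&(hs[...,1]>140)&(hs[...,2]>50)).astype(np.uint8)
n,_,st,ce=cv2.connectedComponentsWithStats(m); print('red',[st[i].tolist() for i in range(1,n) if st[i,4]>20])
for l in ('toothbrush','tumbler','jar','flacon','dispenser'): print(l,[(round(r['conf'],2),np.round(np.array(r['position'])*[420,560]).tolist()) for r in env.look_for('side',l)[:3]])
b=((hs[...,0]>90)&(hs[...,0]<130)&(hs[...,1]>40)&(hs[...,2]>25)&(hs[...,2]<150)).astype(np.uint8)[160:220,268:315]
ys,xs=np.nonzero(cv2.morphologyEx(b,cv2.MORPH_OPEN,np.ones((3,3)))); print('tumbler',xs.min()+268,xs.max()+268,ys.min()+160,ys.max()+160)
E
```

```text
[ 552.41415905 -132.42215926  270.92078198] [-3.14130377e+00 -8.79695069e-05  1.62813254e+00] [-3.51529169e-01  3.56537469e-01  1.62552018e+00 -3.72331568e-05
  1.15983505e+00 -4.08850512e-01] 41.95
rim circle [614.23306158  69.02139059] 32.14585617673107 px [223 200] [252 229]
[241.5020437  216.07710103]
[239.61025209 213.33297577]
top pink [(1079, [148, 235]), (25, [117, 271]), (17, [152, 271]), (52, [169, 278]), (131, [194, 288]), (115, [118, 286]), (101, [124, 301]), (9, [195, 297]), (453, [145, 315])]
top yellow [(76, [148, 264]), (70, [173, 270])]
(array([490.8, 254.6]), 111, 0.52)
red [[289, 162, 4, 20, 77]]
toothbrush [(0.68, [166.0, 294.0]), (0.68, [162.0, 241.0]), (0.41, [134.0, 290.0])]
tumbler [(0.94, [192.0, 288.0]), (0.74, [224.0, 270.0]), (0.63, [237.0, 218.0])]
jar [(0.61, [211.0, 357.0])]
flacon [(0.61, [311.0, 352.0])]
dispenser [(0.73, [134.0, 288.0])]
tumbler 279 301 173 209
```

```bash
python3 -c "
from cell import env
print(env.job_done())"
```

```text
the job is handed in; nothing more can be done
None
```

I handed the job in at about 42 s: all four soaps are in the bowl, the tumbler is upright with its whole base on the coaster, and the toothbrush stands head-up in it. The bowl rocked once and the tumbler slipped from the grip once on the way, but the bowl measured back in its place. I never went near the dispenser, jar and flacon, and only checked that they were still roughly where they started.

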